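# Clamp the glued strip with the orange-tipped spring clamp

### The job

A dark strip has just been glued to the plywood board that stands in the gluing jig. Squeeze the handles of the spring clamp with the ORANGE jaw tips, set it down flat on the worktop with its open jaws astride the free end of the two boards, in line with them, and let go so that it pinches strip and board together. Leave the red-tipped clamp where it lies and the strip standing in the jig.

Things in the scene. Friction and masses are not known exactly. Their poses are not given: they have to be found in the camera images.
- clamp_orange: Black spring clamp, ORANGE jaw tips, lying flat, 82x132x22 mm, 80 g. Origin on its underside, on the midline by the pivot. +y: midline towards the handle ends (y=72); -y: jaws (pad centres y=-57, radius 9, end y=-66; pivot barrel y=-12 to 8). Handles: round bars, 17 mm thick, axis 10 mm up, spread like a V: over the outsides 44 mm at y=10, 63 at y=32, 75 at y=50. For squeezing see clamp_red.
- clamp_red: Same clamp and frame with RED jaw tips: leave it. Both clamps: pinching the handles at y=32 takes 7 to 15 N and brings them to a hard stop, parallel, 40 mm over the outsides; the jaws are then about 35 mm apart. Let go, the spring shuts the jaws with 5 to 7 N. The frame belongs to the half with the +x handle: open, it is turned by half the opening angle (at most 18 deg).
- jig: Gluing jig, fixed. Origin on the worktop at the boards' free end, mid-joint. Boards run along its +x (roughly away from the robot), on edge on the worktop, 60 mm high: plywood (fixed, y=1 to 6 mm) and dark strip (y=-8 to 0), together 11 to 14 mm thick. Clear for x=0 to 55 mm; from 55 to 120 mm wooden cheeks, 35 high and 34 wide, on both sides, then an end stop to 133 mm.
- strip: Dark wooden strip, 118x6x60 mm, 50 g, loose, standing on its long edge in the jig against the plywood. Origin: centre of its lower edge; x along its length, z up.

How it is judged:
At the end, for the whole second after the job is handed in: The orange-tipped clamp lies flat (11 deg, 15 mm) and still on the worktop, in line with the boards (20 deg), origin 0 to 56 mm before their free end, its jaws pressing strip and plywood with over 1 N each; the strip stands upright (8 deg) in the jig, within 15 mm of its place (contact force between clamp_orange and strip above 1 N and contact force between clamp_orange and jig above 1 N and x of clamp_orange in the frame of jig between -0.056 and 0 m and angle between the y axis of clamp_orange and the x axis of jig, either way round below 0.35 rad and angle between clamp_orange's own z axis and vertical below 0.2 rad and height (world z) of clamp_orange below 0.015 m and angle between strip's own z axis and vertical below 0.15 rad and x of strip in the frame of jig between 0.045 and 0.075 m and height (world z) of strip below 0.01 m and linear speed of clamp_orange below 0.02 m/s); the robot touches nothing.
It fails at once if the red-tipped clamp is moved by more than 30 mm (distance of clamp_red from where it was at the start of the episode above 0.03 m).
It also fails if it takes over 35 s, if anything falls off the work surface, if the arm or the gripper's body presses on something with over 40 N, if the wrist force passes 120 N, or if a joint passes its speed limit or range.

### The arm

A 6-joint arm with a two-finger parallel gripper is mounted at the origin on a cart in front of the work surface, level with it; the furniture and walls round the work are solid. World frame = base frame: x ahead of the robot, y to its left, z up, the work surface at z = 0. Lengths are in m, angles in rad, forces in N, time in s.
With the tool pointing down it reaches from about 0.375 to 0.975 m from the base axis. Payload 3.8 kg.
Tool frame: the origin (TCP) lies midway between the tips of the shut fingers; the grasp point (between the pads) lies 19 mm behind it; z points along the fingers, y is the line along which they close (so a half turn about z gives the same grasp; the last joint's range is limited). The gripper opens to 85 mm and grips with 20 to 120 N. Pads are 22 mm wide; open, the fingers measure 114 mm over their backs; the gripper's body (76 mm by 85 mm) begins 54 mm behind the grasp point. The pads swing forward as they close: fully open they stand 13 mm farther back than shut.
Start: joints at [1.283, 0.264, 1.604, -0, 1.274, -0.037], TCP at [0.168, 0.654, 0.207] pointing down, gripper open.
Joint ranges: [-2.63, 2.63], [-0.94, 2.18], [0.31, 2.57], [-1.31, 4.45], [0, 2.66], [-2.55, 2.55]. Speed limits (rad/s): [2.57, 2.57, 3.14, 3.14, 3.14, 3.14].

### API

Orientations are given as a rotation vector (axis times angle).
In Python, from workcell import status, read_camera, workorder, masks_of gives the robot as it stands.
- The arm moves only by the tool drive_tool, never from a script. Its argument "rows" is a list of rows, each a list of 7 numbers: the turn, a rotation vector about the tool's x, y, z in degrees, then the shift along the tool's x, y, z in m, then the opening, from 0 (shut) to 1 (fully open). In form: [[ax, ay, az, tx, ty, tz, claw], ...]. A call has 1 to 8 rows; each row shifts and turns the commanded pose from where the row before left it, along the tool's axes as they then stand; what a row does not reach is not made up. A row lasts 1/12 s, in which the tool goes at most 41.7 mm and 7.16 degrees, less where a joint would pass 70% of its speed; a pose out of reach is approached as far as the arm can. A call is refused whole if a number of a shift passes 0.0417 or a number of a turn 7.16, either way. A call with a gripper value outside its range is refused whole. The fingers move at their own pace and stop on an object; "force" is the grip in N (left out, the last holds). Time passes only in rows, so rows that do not move let the fingers close. It gives the time, the measured TCP pose, the force, the opening and the grip force at its end, in the units of the state.
- status.read_state(): the state, without advancing time (a new reading comes with each control period).
- read_camera(name): name is "side" or "top"; returns a dict with "color" (400x640x3 uint8, red, green, blue), "intrinsics" (3x3 intrinsics, pixels), "world_from_camera" (4x4, takes a point from camera to world coordinates). Camera axes: x right, y up, looking along -z (the intrinsics and any distortion apply to the point x, -y, -z); pixel columns grow to the right and rows downward; lengths in m; the calibration is good to about 2 mm. A picture is of the moment at which its call begins. There is no depth.
- workorder.finish_job(): hands the job in; it is judged then, once.
Trained networks look in a picture, given as the dict that the camera call returned (one of the last four; its "shot" number tells which), for a name from the list of things; names that differ only in an ending like _2 or _b are one class to them, and where a whole thing is asked for, a point or a joint stands for the part that bears it (a point fixed in the world has none). Each returns a list of dicts, best first, with "score" (0 to 1); they miss things now and then, are a little off and sometimes report something else, mostly with a low value. They report only what shows in the picture. A call takes as long as a camera call.
- masks_of(picture, name): "mask" (400x640 bool, what is visible of it) and "bbox" ([left, top, right, bottom] in pixels, round what is visible of it).
The state is a dict: "time": time; "q": joint angles; "joint_vel": joint speeds; "joint_torque": joint torques, N m; "tool_pos": TCP position; "tcp_rot": TCP orientation; "wrist_force": force on the tool from outside, world axes, zero at the start; "torque": the same for the moment, N m; "width": opening from 0.0 (shut) to 1.0 (fully open); "grip_force": force on a finger pad.
Only numpy, scipy, OpenCV 4.12 (cv2) and the standard library are available. Lean on these libraries where they do the work, as an engineer would, in place of code of your own. Each camera call takes 0.05 s, during which the arm holds its last target. There are 200 camera calls.

## Working session

There is one attempt and no reset: what is moved stays moved. The work goes in short steps, Python scripts to look and compute and a tool call to move; the robot and the scene stay as the last step left them, time stands still between calls to the robot, and variables do not carry over. Pictures are saved under pics/ and viewed, at most 10 in all, crops included, and the job is handed in when it is done.

Besides the shell and the picture viewer there is one more tool, called as name(argument=value, ...) on one line, values as JSON. drive_tool: Moves the arm, as the interface text tells. Its arguments: {"type":"object","properties":{"rows":{"type":"array"},"force":{"type":"number"}},"required":["rows"]}

```bash
ls; mkdir -p pics; python3 - <<'E'
from workcell import status, read_camera, masks_of
import cv2, numpy as np
s=status.read_state(); print({k:np.round(v,3) for k,v in s.items()})
for c in ["top","side"]:
    p=read_camera(c); print(c,p.keys(),p["intrinsics"].round(1).tolist(),p["world_from_camera"].round(3).tolist())
    for n in ["clamp_orange","clamp_red","jig","strip"]:
        for m in masks_of(p,n)[:2]: print(n,round(m["score"],2),m["bbox"],m["mask"].sum())
    cv2.imwrite(f"pics/{c}0.png",p["color"][:,:,::-1])
E
```

```text
pics
{'time': np.float64(0.0), 'q': array([ 1.283,  0.265,  1.605,  0.   ,  1.274, -0.037]), 'joint_vel': array([ 0.   ,  0.002,  0.   ,  0.   , -0.001, -0.   ]), 'joint_torque': array([ 1.0000e-03, -5.1511e+01, -3.6731e+01,  0.0000e+00,  1.3000e-02,
        0.0000e+00]), 'tool_pos': array([0.167, 0.653, 0.206]), 'tcp_rot': array([-3.930e-01, -3.117e+00,  3.000e-03]), 'wrist_force': array([-0.561, -0.434,  0.007]), 'torque': array([ 0.017,  0.005, -0.002]), 'grip_force': np.float64(0.0), 'width': np.float64(0.996)}
top dict_keys(['color', 'intrinsics', 'world_from_camera', 'shot']) [[492.0, 0.0, 317.9], [0.0, 492.0, 201.0], [0.0, 0.0, 1.0]] [[0.014, 0.994, -0.11, 0.428], [-1.0, 0.015, 0.007, 0.034], [0.009, 0.11, 0.994, 1.47], [0.0, 0.0, 0.0, 1.0]]
clamp_orange 0.71 [199.4, 181.2, 223.2, 224.1] 548
clamp_red 0.9 [269.7, 213.0, 292.4, 255.8] 385
jig 0.82 [427.3, 164.8, 460.1, 212.0] 874
strip 0.5 [436.5, 174.4, 452.4, 210.6] 83
strip 0.34 [424.9, 165.5, 461.2, 213.0] 955
side dict_keys(['color', 'intrinsics', 'world_from_camera', 'shot']) [[465.5, 0.0, 322.9], [0.0, 465.5, 204.6], [0.0, 0.0, 1.0]] [[0.922, 0.223, -0.315, 0.196], [-0.386, 0.48, -0.788, -0.918], [-0.024, 0.849, 0.528, 0.667], [0.0, 0.0, 0.0, 1.0]]
clamp_orange 0.93 [266.4, 157.4, 308.0, 172.2] 312
clamp_orange 0.3 [382.6, 273.6, 447.2, 304.0] 1085
clamp_red 0.81 [257.6, 196.4, 304.6, 209.6] 406
clamp_red 0.28 [390.6, 270.3, 453.5, 312.3] 1233
jig 0.64 [403.9, 273.4, 456.0, 310.1] 1140
strip 0.89 [383.8, 272.7, 443.9, 303.2] 1095
```

```bash
python3 - <<'E'
import cv2, numpy as np
a=cv2.imread("pics/top0.png")
c1=cv2.resize(a[160:270,180:480],None,fx=2.66,fy=2.66,interpolation=cv2.INTER_CUBIC)
b=cv2.imread("pics/side0.png")
c2=cv2.resize(b[140:330,230:480],None,fx=1.6,fy=1.6,interpolation=cv2.INTER_CUBIC)
c=np.zeros((600,800,3),np.uint8); c[:c1.shape[0],:c1.shape[1]]=c1; h=600-c1.shape[0]; c[c1.shape[0]:,:c2.shape[1]]=c2[:h]
cs=cv2.resize(b,(400,250)); c[300:550,400:800]=cs
cv2.imwrite("pics/m0.png",c)
E
```

```text
Traceback (most recent call last):
ValueError: could not broadcast input array from shape (304,400,3) into shape (307,400,3)
```

View pics/top0.png

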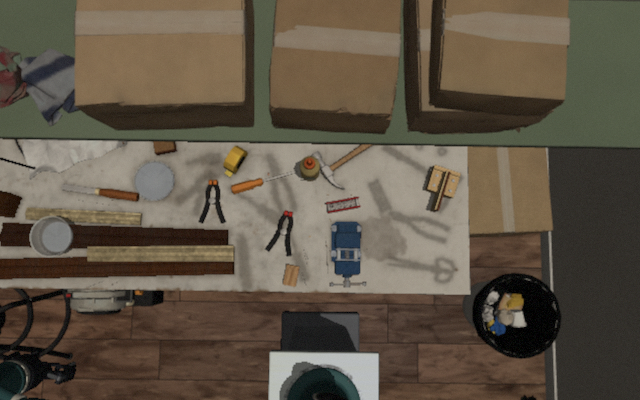

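```bash
cat > u.py <<'E'
import numpy as np
def ray(p,u,v):
    K=p["intrinsics"];T=p["world_from_camera"]
    d=np.linalg.inv(K)@[u,v,1]; return T[:3,3],T[:3,:3]@(d*[1,-1,-1])
def atz(p,u,v,z):
    o,d=ray(p,u,v); return o+d*(z-o[2])/d[2]
def proj(p,X):
    T=p["world_from_camera"];c=T[:3,:3].T@(np.asarray(X)-T[:3,3]); c=c*[1,-1,-1]
    return (p["intrinsics"]@c)[:2]/c[2]
def tri(p,a,q,b):
    A=[];B=[]
    for P,w in((p,a),(q,b)):
        o,d=ray(P,*w);d=d/np.linalg.norm(d);M=np.eye(3)-np.outer(d,d);A.append(M);B.append(M@o)
    X=np.linalg.lstsq(np.vstack(A),np.hstack(B),rcond=None)[0]; return X
E
python3 - <<'E'
import cv2, numpy as np
a=cv2.imread("pics/top0.png");b=cv2.imread("pics/side0.png")
z=lambda i,r,c,w,h:cv2.resize(i[r:r+h,c:c+w],(400,300),interpolation=cv2.INTER_CUBIC)
# each tile 80x60 px at 5x
c=np.vstack([np.hstack([z(a,172,170,80,60),z(a,160,400,80,60)]),np.hstack([z(b,140,250,80,60),z(b,260,380,80,60)])])
cv2.imwrite("pics/m1.png",c)
E
```

```text
(no output)
```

View pics/m1.png

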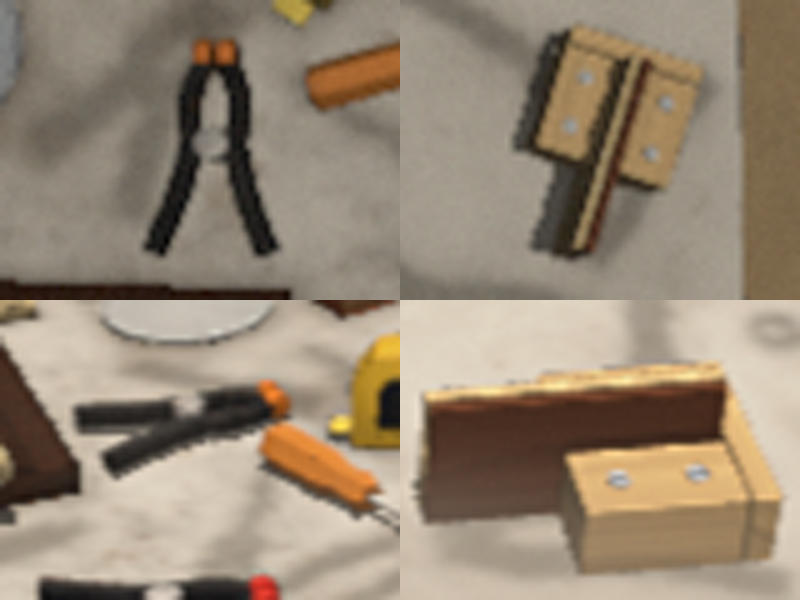

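View pics/side0.png

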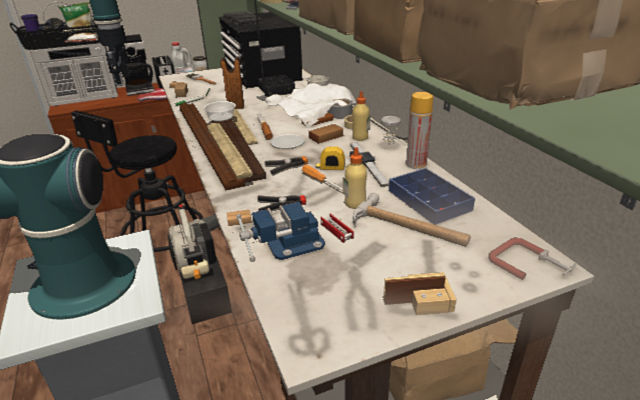

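```bash
python3 - <<'E'
from workcell import read_camera, masks_of
from u import *
t=read_camera("top");s=read_camera("side")
P=lambda n,a,b:print(n,tri(t,a,s,b).round(4))
P("tips",(213.2,181),(305,160)); P("pivot",(212.4,200.4),(287.6,161)); P("h+y end",(201.5,222),(266.4,163.6)); P("h-y end",(223.4,222),(272.4,173))
P("strip top free",(438.5,210),(385.8,279.3)); P("strip top far",(448.5,172.4),(444.6,275.3))
for n,q,z in [("tipL",(207.5,180.5),.01),("tip",(213.2,180.5),.011),("piv",(212.4,200.4),.018),("hL",(201.5,221.5),.018),("hR",(223.4,221.5),.018)]: print(n,atz(t,*q,z).round(4))
for n,q in [("ply free",(434.8,209.8)),("joint free",(437,210)),("strip free outer",(439.3,210.2)),("joint far",(448,172)),("far outer",(450,173))]: print(n,atz(t,*q,.06).round(4))
for q in [(385.6,279.3),(385.2,303.6),(444.6,275.3)]: print("side",atz(s,*q,.06 if q[1]<300 else 0).round(4))
# masks
for p in (t,s):
    m=masks_of(p,"clamp_orange")[0]["mask"]; v,u=np.nonzero(m); print("mask c",u.mean(),v.mean(), atz(p,u.mean(),v.mean(),.011).round(4))
    c=p["color"].astype(int); o=m&(c[...,0]>c[...,2]+60); v,u=np.nonzero(o); print("orange c",u.mean(),v.mean(),len(u),atz(p,u.mean(),v.mean(),.014).round(4))
m=masks_of(t,"clamp_orange")[0]["mask"]
for r in range(180,225,4):
    u=np.nonzero(m[r])[0]
    if len(u): print(r,u.min(),u.max()+1,atz(t,u.min(),r+.5,.01)[:2].round(3),atz(t,u.max()+1,r+.5,.01)[:2].round(3))
E
```

```text
tips [0.645  0.3399 0.0057]
pivot [0.5858 0.3379 0.0157]
h+y end [0.5235 0.3695 0.0055]
h-y end [0.5238 0.3051 0.003 ]
strip top free [ 0.5629 -0.3225  0.0631]
strip top far [ 0.675  -0.3548  0.0587]
tipL [0.6476 0.3555 0.01  ]
tip [0.6477 0.3383 0.011 ]
piv [0.587 0.337 0.018]
hL [0.5239 0.3667 0.018 ]
hR [0.5248 0.3022 0.018 ]
ply free [ 0.5646 -0.313   0.06  ]
joint free [ 0.5642 -0.3194  0.06  ]
strip free outer [ 0.5637 -0.326   0.06  ]
joint far [ 0.6757 -0.3529  0.06  ]
far outer [ 0.6728 -0.3587  0.06  ]
side [ 0.5633 -0.319   0.06  ]
side [ 0.5629 -0.3238  0.    ]
side [ 0.6743 -0.3561  0.06  ]
mask c 211.58747300215984 201.93952483801297 [0.5831 0.3407 0.011 ]
orange c 212.39285714285714 182.42857142857142 28 [0.6414 0.3399 0.014 ]
mask c 286.4918032786885 162.81420765027323 [0.5799 0.3367 0.011 ]
orange c 304.0 158.66666666666666 27 [0.6378 0.3346 0.014 ]
184 208 217 [0.636 0.354] [0.636 0.327]
188 206 219 [0.623 0.359] [0.624 0.32 ]
192 205 220 [0.611 0.362] [0.612 0.317]
196 205 220 [0.599 0.361] [0.6   0.316]
200 205 219 [0.587 0.361] [0.588 0.319]
204 204 220 [0.575 0.363] [0.576 0.316]
208 203 221 [0.563 0.366] [0.564 0.312]
212 202 222 [0.551 0.368] [0.552 0.309]
216 200 223 [0.539 0.374] [0.54  0.305]
220 199 224 [0.527 0.376] [0.528 0.302]
```

drive_tool(rows=[[0, 0, -7.16, 0, 0, 0, 1], [0, 0, -7.16, 0, 0, 0, 1], [0, 0, 0, -0.032, -0.026, 0, 1], [0, 0, 0, -0.032, -0.026, 0, 1], [0, 0, 0, -0.032, -0.026, 0, 1], [0, 0, 0, -0.032, -0.026, 0, 1], [0, 0, 0, -0.032, -0.026, 0, 1], [0, 0, 0, -0.032, -0.026, 0, 1]], force=50)

```text
time: 1.42
tool_pos: [0.3606, 0.4964, 0.2076]
tcp_rot: [0.001, 3.141, 0.001]
wrist_force: [-0.1, 0.3, 0.6]
width: 1.001
grip_force: 0.0
```

drive_tool(rows=[[0, 0, 0, -0.032, -0.026, 0, 1], [0, 0, 0, -0.032, -0.026, 0, 1], [0, 0, 0, -0.032, -0.026, 0, 1], [0, 0, 0, -0.032, -0.026, 0, 1], [0, 0, 0, -0.032, -0.026, 0, 1], [0, 0, 0, -0.032, -0.026, 0, 1], [0, 0, 0, 0, 0, 0, 1], [0, 0, 0, 0, 0, 0, 1]])

```text
time: 2.08
tool_pos: [0.553, 0.3396, 0.2072]
tcp_rot: [-0.008, -3.142, 0.0]
wrist_force: [-0.5, 0.3, -0.0]
width: 1.001
grip_force: 0.0
```

drive_tool(rows=[[0, 0, 0, 0.002, 0, 0.04, 1], [0, 0, 0, 0, 0, 0.04, 1], [0, 0, 0, 0, 0, 0.04, 1], [0, 0, 0, 0, 0, 0.03, 1], [0, 0, 0, 0, 0, 0.025, 1], [0, 0, 0, 0, 0, 0.018, 1], [0, 0, 0, 0, 0, 0.01, 1], [0, 0, 0, 0, 0, 0, 1]])

```text
time: 2.75
tool_pos: [0.5461, 0.3413, 0.0013]
tcp_rot: [0.001, -3.137, 0.004]
wrist_force: [-0.7, -0.7, -0.1]
width: 1.002
grip_force: 0.0
```

```bash
python3 - <<'E'
from workcell import read_camera,status
from u import *
import cv2
s=status.read_state();print(s["tool_pos"],s["wrist_force"])
t=read_camera("top");d=read_camera("side")
z=lambda i,r,c,w,h:cv2.resize(i[r:r+h,c:c+w,::-1],(400,400),interpolation=cv2.INTER_CUBIC)
cv2.imwrite("pics/g1.png",np.hstack([z(t["color"],160,170,80,80),z(d["color"],110,240,100,100)]))
E
```

```text
[0.54611463 0.3413171  0.0013105 ] [-0.68324027 -0.71393838 -0.1357387 ]
```

View pics/g1.png

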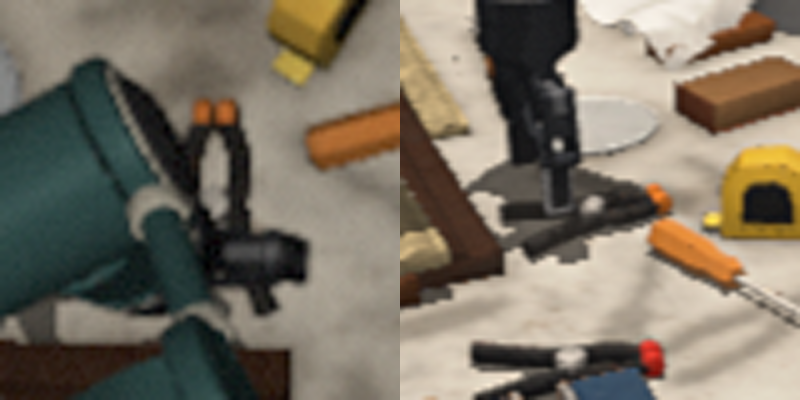

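drive_tool(rows=[[0, 0, 0, -0.003, -0.001, -0.002, 1], [0, 0, 0, 0, 0, 0, 0.7], [0, 0, 0, 0, 0, 0, 0.6], [0, 0, 0, 0, 0, 0, 0.5], [0, 0, 0, 0, 0, 0, 0.3], [0, 0, 0, 0, 0, 0, 0.2], [0, 0, 0, 0, 0, 0, 0.2], [0, 0, 0, 0, 0, 0, 0.2]])

```text
time: 3.52
tool_pos: [0.5522, 0.3405, 0.0062]
tcp_rot: [-0.001, -3.141, 0.0]
wrist_force: [0.4, 0.6, -0.2]
width: 0.202
grip_force: 0.0
```

```bash
cat > look.py <<'E'
import sys,cv2,numpy as np
from workcell import read_camera,status
def z(i,r,c,w): return cv2.resize(i[r:r+w,c:c+w,::-1],(400,400),interpolation=cv2.INTER_CUBIC)
n=sys.argv[1];a=list(map(int,sys.argv[2:]))
t=read_camera("top");d=read_camera("side")
cv2.imwrite(f"pics/{n}.png",np.hstack([z(t["color"],*a[:3]),z(d["color"],*a[3:])]))
s=status.read_state();print(s["time"],s["tool_pos"],s["width"],s["grip_force"])
E
python3 look.py g2 160 170 80 120 240 80
```

```text
3.6167 [0.55211228 0.34045108 0.00612925] 0.19767064618089833 0.0
```

View pics/g2.png

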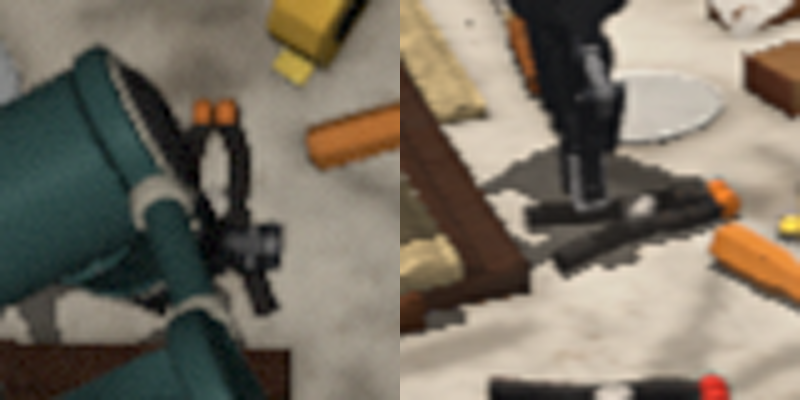

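drive_tool(rows=[[0, 0, 0, 0, 0, 0, 0.12], [0, 0, 0, 0, 0, 0, 0.12], [0, 0, 0, 0, 0, -0.015, 0.12], [0, 0, 0, 0, 0, -0.02, 0.12], [0, 0, 0, 0, 0, -0.01, 1], [0, 0, 0, 0, 0, 0, 1], [0, 0, 0, 0, 0, 0, 1], [0, 0, 0, 0, 0, 0, 1]])

```text
time: 4.28
tool_pos: [0.5517, 0.3403, 0.0505]
tcp_rot: [-0.001, -3.141, 0.001]
wrist_force: [0.5, -0.1, 0.3]
width: 0.684
grip_force: 0.0
```

```bash
python3 - <<'E'
from workcell import read_camera, masks_of, status
from u import *
t=read_camera("top");s=read_camera("side")
for p in (t,s):
  for m in masks_of(p,"clamp_orange")[:1]:
    v,u=np.nonzero(m["mask"]);print(m["score"],m["bbox"],len(u))
    c=p["color"].astype(int); o=m["mask"]&(c[...,0]>c[...,2]+60); v,u=np.nonzero(o); print("orange c",u.mean(),v.mean(),len(u),atz(p,u.mean(),v.mean(),.014).round(4))
E
python3 look.py g3 160 170 80 120 240 80
```

```text
0.73 [206.1, 182.8, 222.6, 221.6] 266
orange c 212.41379310344828 182.48275862068965 29 [0.6412 0.3398 0.014 ]
0.82 [266.1, 154.9, 308.1, 171.9] 325
orange c 303.5882352941176 158.64705882352942 17 [0.6367 0.3353 0.014 ]
4.5833 [0.55173472 0.34024799 0.05039891] 1.003976073919759 0.0
```

View pics/g3.png

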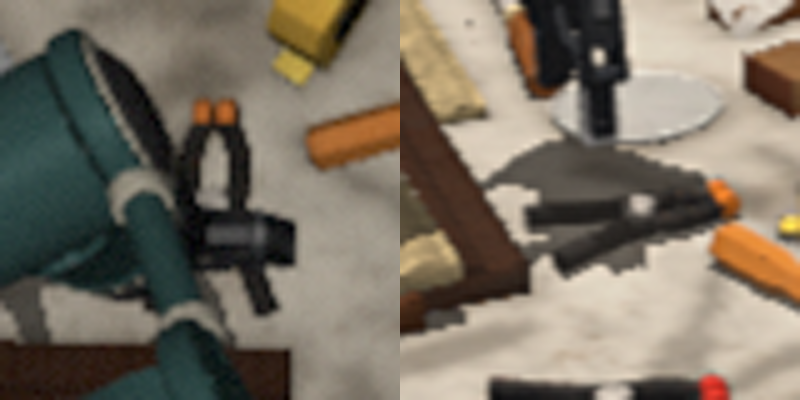

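drive_tool(rows=[[0, 0, 0, 0.001, -0.001, 0.03, 0.92], [0, 0, 0, 0, 0, 0.018, 0.9], [0, 0, 0, 0, 0, 0.0065, 0.9], [0, 0, 0, 0, 0, 0, 0.9], [0, 0, 0, 0, 0, 0, 0.9], [0, 0, 0, 0, 0, 0, 0.78], [0, 0, 0, 0, 0, 0, 0.72], [0, 0, 0, 0, 0, 0, 0.68]])

```text
time: 5.25
tool_pos: [0.5524, 0.3402, -0.0017]
tcp_rot: [0.001, 3.139, 0.002]
wrist_force: [0.2, 0.3, -0.2]
width: 0.68
grip_force: 0.0
```

drive_tool(rows=[[0, 0, 0, 0, 0, 0, 0.64], [0, 0, 0, 0, 0, -0.001, 0.6], [0, 0, 0, 0, 0, 0, 0.6]])

```text
time: 5.5
tool_pos: [0.5515, 0.3397, -0.0016]
tcp_rot: [0.001, 3.141, 0.001]
wrist_force: [-0.5, -0.4, -0.1]
width: 0.597
grip_force: 0.0
```

```bash
cat > jaws.py <<'E'
from workcell import read_camera, masks_of, status
from u import *
t=read_camera("top");s=status.read_state()
c=t["color"].astype(int); o=(c[...,0]>c[...,2]+55)&(c[...,1]<110); o[:170]=0;o[192:]=0;o[:,:195]=0;o[:,226:]=0
for r in range(177,190):
    u=np.nonzero(o[r])[0]
    if len(u): print(r,u.tolist())
print(s["tool_pos"],s["width"],s["grip_force"],s["wrist_force"].round(1))
E
python3 jaws.py
python3 look.py g4 170 180 60 135 255 60
```

```text
180 [209, 210, 211, 213, 214, 215, 216]
181 [209, 210, 211, 212, 213, 214, 215, 216]
182 [209, 210, 211, 212, 213, 214, 215, 216]
183 [209, 210, 211, 213, 214, 215, 216]
184 [209, 210, 211, 213, 214, 215, 216]
[ 0.55144966  0.33969302 -0.00180041] 0.5988833571667618 0.0 [ 0.  -0.1 -0.4]
5.65 [ 0.55127864  0.33955537 -0.00208882] 0.6002301906186105 0.0
```

View pics/g4.png

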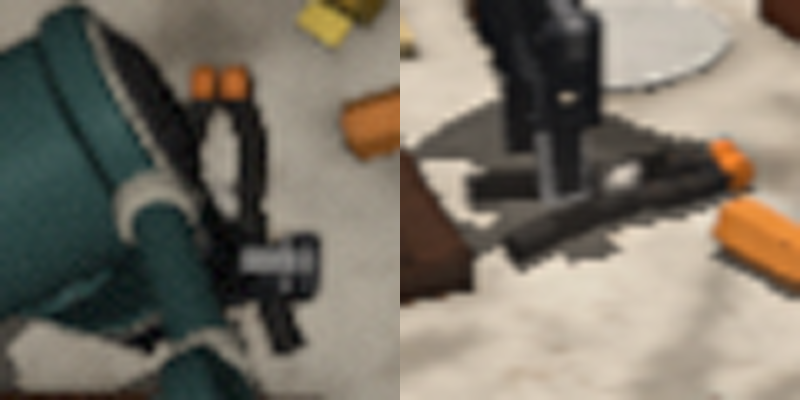

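```bash
python3 - <<'E'
from workcell import read_camera,masks_of
from u import *
s=read_camera("side");t=read_camera("top")
for y in (.34,.34-.026,.34+.026):
  for z in (0.004,.03,.06): print(y,z,"side",proj(s,(.5513,y,z)).round(1),"top",proj(t,(.5513,y,z)).round(1))
for n,X in [("near h y32",(.55,.339-.023,.01)),("far h",(.55,.339+.023,.01)),("near end",(.513,.339-.034,.01)),("tip",(.646,.339,.01)),("piv",(.584,.339,.018))]: print(n,proj(s,X).round(1),proj(t,X).round(1))
m=masks_of(s,"clamp_orange")[0]["mask"]
for c in range(264,312,3):
  v=np.nonzero(m[:,c])[0]; print(c,v.tolist())
E
```

```text
0.34 0.004 side [277.6 166.2] top [211.9 212.8]
0.34 0.03 side [277.  158.7] top [210.1 212. ]
0.34 0.06 side [276.2 149.8] top [207.9 211.1]
0.314 0.004 side [280.2 169.7] top [220.6 212.9]
0.314 0.03 side [279.6 162.1] top [219.  212.2]
0.314 0.06 side [278.9 153.2] top [217.  211.2]
0.36600000000000005 0.004 side [275.1 162.8] top [203.2 212.7]
0.36600000000000005 0.03 side [274.4 155.3] top [201.2 211.9]
0.36600000000000005 0.06 side [273.7 146.6] top [198.8 211. ]
near h y32 [279.5 167.7] [219.5 213.2]
far h [274.9 161.7] [204.1 212.9]
near end [269.  171.7] [222.8 225.7]
tip [306.  158.7] [213.  181.1]
piv [287.4 160.2] [211.7 201.4]
264 []
267 [161, 162, 163, 164]
270 [161, 162, 163, 164]
273 [161, 162, 163, 164, 169, 170, 171, 172]
276 [167, 168, 169, 170, 171]
279 [166, 167, 168, 169, 170]
282 [164, 165, 166, 167, 168, 169]
285 [160, 161, 162, 163, 164, 165, 166, 167, 168]
288 [159, 160, 161, 162, 163, 164, 165, 166, 167]
291 [158, 159, 160, 161, 162, 163, 164, 165, 166]
294 [158, 159, 160, 161, 162, 163, 164, 165]
297 [157, 158, 159, 160, 161, 162, 163, 164, 165]
300 [157, 158, 159, 160, 161, 162, 163, 164]
303 [156, 157, 158, 159, 160, 161, 162, 163]
306 [158, 159, 160, 161, 162]
309 []
```

drive_tool(rows=[[0, 0, 0, 0, 0, 0, 0.92], [0, 0, 0, 0, 0, 0, 0.92], [0, 0, 0, 0, 0, 0, 0.92], [0, 0, 0, 0, 0, 0.003, 0.92], [0, 0, 0, 0, 0, 0.003, 0.92], [0, 0, 0, 0, 0, 0.003, 0.92], [0, 0, 0, 0, 0, 0, 0.92]])

```text
time: 6.38
tool_pos: [0.5505, 0.3391, -0.0123]
tcp_rot: [-0.001, -3.14, 0.001]
wrist_force: [0.5, 0.4, 0.2]
width: 0.921
grip_force: 0.0
```

```bash
python3 jaws.py
cat > occ.py <<'E'
from workcell import read_camera,masks_of
from u import *
s=read_camera("side")
m=masks_of(s,"clamp_orange")[0]["mask"]
for c in range(266,290,2): print(c,np.nonzero(m[:,c])[0].tolist(), s["color"][150:176:2,c].mean(1).astype(int).tolist())
E
python3 occ.py
```

```text
180 [209, 210, 211, 213, 214, 215, 216]
181 [209, 210, 211, 212, 213, 214, 215, 216]
182 [208, 209, 210, 211, 212, 213, 214, 215, 216]
183 [209, 210, 211, 213, 214, 215, 216]
184 [209, 210, 211, 213, 214, 215, 216]
[ 0.55065926  0.33923363 -0.01204174] 0.9251231350201558 0.0 [-0.7 -1.   1.1]
266 [161, 162, 163, 164] [207, 83, 87, 86, 84, 146, 34, 32, 95, 166, 83, 69, 137]
268 [161, 162, 163, 164] [97, 73, 84, 85, 85, 71, 32, 31, 91, 145, 85, 101, 192]
270 [161, 162, 163, 164, 170, 171, 172, 173] [23, 25, 28, 46, 86, 61, 31, 36, 91, 86, 65, 128, 189]
272 [161, 162, 163, 164, 169, 170, 171, 172, 173] [26, 26, 27, 33, 89, 61, 33, 35, 95, 89, 52, 27, 70]
274 [161, 162, 163, 164, 168, 169, 170, 171, 172, 173] [22, 25, 26, 53, 90, 58, 32, 35, 97, 66, 53, 33, 91]
276 [168, 169, 170, 171, 172] [47, 43, 33, 58, 87, 60, 41, 49, 94, 56, 43, 45, 170]
278 [169, 170] [29, 31, 33, 30, 69, 77, 83, 92, 97, 73, 34, 83, 156]
280 [] [76, 50, 50, 37, 29, 31, 34, 34, 39, 73, 46, 94, 96]
282 [] [38, 29, 60, 32, 32, 32, 34, 36, 51, 55, 75, 93, 91]
284 [160, 161, 162, 163, 164, 165, 166, 167] [27, 20, 49, 32, 83, 65, 72, 60, 59, 40, 94, 94, 91]
286 [159, 160, 161, 162, 163, 164, 165, 166, 167] [132, 112, 44, 51, 82, 81, 126, 55, 35, 56, 152, 90, 87]
288 [159, 160, 161, 162, 163, 164, 165, 166, 167] [166, 173, 68, 67, 68, 146, 149, 51, 34, 92, 199, 122, 164]
```

drive_tool(rows=[[0, 0, 0, 0, 0, 0.003, 0.92], [0, 0, 0, 0, 0, 0.003, 0.92], [0, 0, 0, 0, 0, 0.003, 0.9], [0, 0, 0, 0, 0, 0, 0.88], [0, 0, 0, 0, 0, 0, 0.84], [0, 0, 0, 0, 0, 0, 0.8], [0, 0, 0, 0, 0, 0, 0.76], [0, 0, 0, 0, 0, 0, 0.76]])

```text
time: 7.2
tool_pos: [0.5511, 0.3395, -0.02]
tcp_rot: [-0.001, -3.141, 0.0]
wrist_force: [-1.4, -1.6, 1.9]
width: 0.759
grip_force: 6.4
```

```bash
python3 jaws.py; python3 look.py g5 170 180 60 130 250 60
```

```text
179 [210]
180 [208, 209, 210, 211, 214, 215, 216, 217]
181 [208, 209, 210, 211, 214, 215, 216, 217]
182 [208, 209, 210, 211, 214, 215, 216, 217]
183 [208, 209, 210, 211, 214, 215, 216, 217]
184 [215, 216, 217]
[ 0.55113056  0.3395397  -0.01994697] 0.762443903366574 6.450951620936394 [-1.7 -0.8  0.9]
7.35 [ 0.55108743  0.33954826 -0.02002446] 0.762199452094297 6.430756822228432
```

View pics/g5.png

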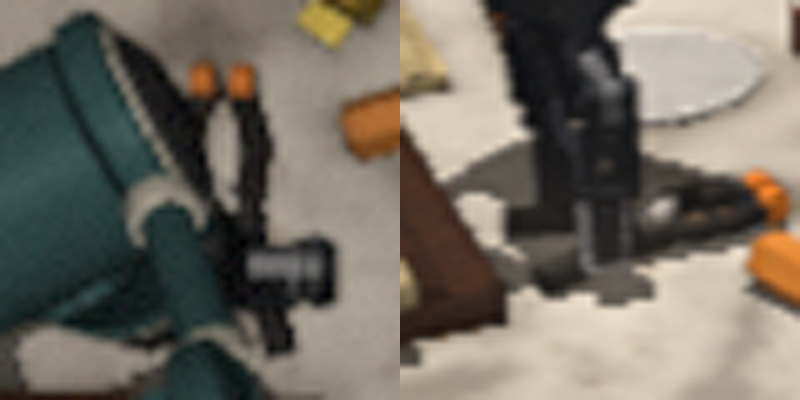

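drive_tool(rows=[[0, 0, 0, 0, 0, -0.0012, 0.7], [0, 0, 0, 0, 0, -0.001, 0.65], [0, 0, 0, 0, 0, -0.001, 0.6], [0, 0, 0, 0, 0, -0.0008, 0.55], [0, 0, 0, 0, 0, -0.0005, 0.5], [0, 0, 0, 0, 0, 0, 0.45], [0, 0, 0, 0, 0, 0, 0.42], [0, 0, 0, 0, 0, 0, 0.42]])

```text
time: 8.02
tool_pos: [0.5515, 0.3395, -0.0149]
tcp_rot: [0.001, 3.141, -0.0]
wrist_force: [-2.4, -1.8, 6.3]
width: 0.427
grip_force: 42.9
```

```bash
python3 jaws.py
```

```text
178 [205, 206]
179 [204, 205, 206, 220, 221, 222]
180 [204, 205, 206, 207, 219, 220, 221, 222, 223]
181 [205, 206, 207, 219, 220, 221, 222, 223]
182 [206, 207, 219, 220, 221, 222]
183 [219, 220, 221, 222]
[ 0.55144363  0.33952095 -0.01486682] 0.4318781966850964 42.86624729633331 [-2.9 -1.3  6.5]
```

drive_tool(rows=[[0, 0, 0, 0, 0, -0.005, 0.3], [0, 0, 0, 0, 0, -0.015, 0.3], [0, 0, 0, 0, 0, -0.03, 0.3], [0, 0, 0, 0, 0, -0.04, 0.3], [0, 0, 0, 0, 0, -0.04, 0.3], [0, 0, 0, 0, 0, -0.04, 0.3], [0, 0, 0, 0, 0, -0.03, 0.3], [0, 0, 0, 0, 0, -0.01, 0.3]])

```text
time: 8.73
tool_pos: [0.5546, 0.3414, 0.2015]
tcp_rot: [0.001, 3.132, 0.008]
wrist_force: [2.2, 0.6, -0.2]
width: 0.423
grip_force: 49.9
```

```bash
cat > held.py <<'E'
from workcell import read_camera, masks_of, status
from u import *
S=status.read_state();print(S["time"],S["tool_pos"].round(4),S["tcp_rot"].round(3),S["width"],S["grip_force"])
out=[]
for n in("top","side"):
    p=read_camera(n); r=masks_of(p,"clamp_orange")
    for m in r[:1]:
        M=m["mask"];v,u=np.nonzero(M);c=p["color"].astype(int);o=M&(c[...,0]>c[...,2]+55)
        import cv2
        k,l,st,ce=cv2.connectedComponentsWithStats(o.astype(np.uint8))
        print(n,round(m["score"],2),np.round(m["bbox"],1),[(int(st[i][4]),ce[i].round(1).tolist()) for i in range(1,k) if st[i][4]>3])
        out.append((p,sorted([ce[i] for i in range(1,k) if st[i][4]>3],key=lambda q:q[0])))
if len(out)==2 and all(len(a[1])==2 for a in out):
    (t,a),(s,b)=out
    # side view: the -y tip is to the right/lower in the side picture
    for i in (0,1): print("tip",tri(t,a[i],s,b[i]).round(4), "resid px",(proj(t,tri(t,a[i],s,b[i]))-a[i]).round(1))
E
python3 held.py
```

```text
8.7333 [0.5546 0.3414 0.2015] [1.000e-03 3.132e+00 8.000e-03] 0.4228768183508515 49.87789213657379
top 0.81 [185.3 167.7 205.  216. ] [(20, [185.8, 166.7]), (23, [204.2, 167.1])]
side 0.55 [261.5  88.3 310.  104. ] [(17, [300.2, 89.7]), (24, [305.2, 95.5])]
tip [0.6488 0.3649 0.2264] resid px [-0.2  0.4]
tip [0.6482 0.3192 0.2228] resid px [-0.3  0.8]
```

drive_tool(rows=[[0, 0, 0, 0.0021, -0.0268, 0, 0.3], [0, 0, 0, 0.0021, -0.0268, 0, 0.3], [0, 0, 0, 0.0021, -0.0268, 0, 0.3], [0, 0, 0, 0.0021, -0.0268, 0, 0.3], [0, 0, 0, 0.0021, -0.0268, 0, 0.3], [0, 0, 0, 0.0021, -0.0268, 0, 0.3], [0, 0, 0, 0.0021, -0.0268, 0, 0.3], [0, 0, 0, 0.0021, -0.0268, 0, 0.3]])

```text
time: 9.6
tool_pos: [0.5317, 0.1235, 0.1901]
tcp_rot: [-0.001, -3.135, 0.002]
wrist_force: [0.0, -0.1, -0.5]
width: 0.424
grip_force: 49.9
```

drive_tool(rows=[[0, 0, 0, 0.0021, -0.0268, 0, 0.3], [0, 0, 0, 0.0021, -0.0268, 0, 0.3], [0, 0, 0, 0.0021, -0.0268, 0, 0.3], [0, 0, 0, 0.0021, -0.0268, 0, 0.3], [0, 0, 0, 0.0021, -0.0268, 0, 0.3], [0, 0, 0, 0.0021, -0.0268, 0, 0.3], [0, 0, 0, 0.0021, -0.0268, 0, 0.3], [0, 0, 0, 0.0021, -0.0268, 0, 0.3]])

```text
time: 10.27
tool_pos: [0.5147, -0.09, 0.1903]
tcp_rot: [-0.001, -3.135, -0.002]
wrist_force: [-0.5, -0.5, -0.7]
width: 0.425
grip_force: 49.9
```

drive_tool(rows=[[0, 0, 0, 0.0021, -0.0268, 0, 0.3], [0, 0, 0, 0.0021, -0.0268, 0, 0.3], [0, 0, 0, 0.0021, -0.0268, 0, 0.3], [0, 0, 0, 0.0021, -0.0268, 0, 0.3], [0, 0, 0, 0.0021, -0.0268, 0, 0.3], [0, 0, 0, 0.0021, -0.0268, 0, 0.3], [0, 0, 0, 0.0021, -0.0268, 0, 0.3], [0, 0, 0, 0.0021, -0.0268, 0, 0.3]])

```text
time: 10.93
tool_pos: [0.498, -0.3036, 0.19]
tcp_rot: [-0.002, -3.136, -0.006]
wrist_force: [0.5, -0.3, -0.7]
width: 0.424
grip_force: 49.9
```

drive_tool(rows=[[0, 0, 5.5, 0, 0, 0, 0.3], [0, 0, 5.5, 0, 0, 0, 0.3], [0, 0, 5.6, 0, 0, 0, 0.3], [0, 0, 0, 0, 0, 0.03, 0.3], [0, 0, 0, 0, 0, 0.03, 0.3], [0, 0, 0, 0, 0, 0.02, 0.3], [0, 0, 0, 0, 0, 0, 0.3], [0, 0, 0, 0, 0, 0, 0.3]])

```text
time: 11.6
tool_pos: [0.4973, -0.3017, 0.1099]
tcp_rot: [-0.454, -3.101, -0.006]
wrist_force: [-0.3, -0.2, -0.2]
width: 0.421
grip_force: 50.0
```

```bash
python3 held.py; python3 look.py p1 150 390 90 220 350 110
```

```text
11.6 [ 0.4973 -0.3017  0.1099] [-0.454 -3.101 -0.006] 0.4205331190590497 49.9616539478302
top 0.62 [429.8 195.7 439.2 240.5] [(10, [439.9, 196.8])]
side 0.7 [336.3 235.3 411.7 258.8] [(36, [400.4, 238.9]), (67, [405.9, 255.3])]
11.9 [ 0.50138775 -0.30432399  0.11603333] 0.4236151340172802 49.957396388053894
```

View pics/p1.png

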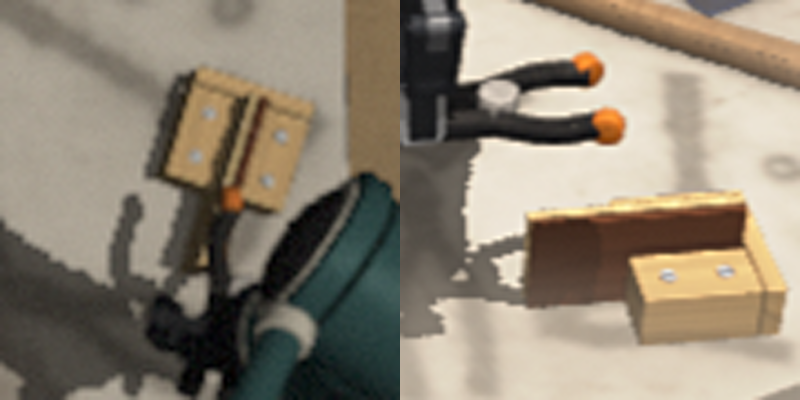

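```bash
python3 - <<'E'
from workcell import read_camera,masks_of,status
from u import *
import cv2
t=read_camera("top");s=read_camera("side")
print(status.read_state()["tool_pos"].round(4))
O=np.array([.5637,-.3205]);a=np.deg2rad(-16.6);R=np.array([[np.cos(a),np.sin(a)],[-np.sin(a),np.cos(a)]])
for p,n,w in((t,"top",(435,185,455,215)),(s,"side",(380,215,440,270))):
    c=p["color"].astype(int); o=(c[...,0]>190*0+c[...,2]+ (60 if n=="top" else 110))&(c[...,1]<c[...,0]*.65); mm=np.zeros_like(o);mm[w[1]:w[3],w[0]:w[2]]=1
    k,l,st,ce=cv2.connectedComponentsWithStats((o&mm).astype(np.uint8))
    for i in range(1,k):
        if st[i][4]>4:
            print(n,ce[i].round(1),st[i][4])
            for z in(.13,.14): 
                X=atz(p,*ce[i],z); print("  ",z,X.round(4),"jig",(R@(X[:2]-O)).round(4))
E
```

```text
[ 0.5011 -0.3041  0.1156]
top [441.8 194.3] 23
   0.13 [ 0.6011 -0.3156  0.13  ] jig [0.0344 0.0154]
   0.14 [ 0.5998 -0.313   0.14  ] jig [0.0325 0.0175]
side [401.3 237.3] 30
   0.13 [ 0.6089 -0.2928  0.13  ] jig [0.0354 0.0394]
   0.14 [ 0.6012 -0.3045  0.14  ] jig [0.0314 0.0261]
side [406.8 253.9] 55
   0.13 [ 0.5911 -0.3423  0.13  ] jig [ 0.0325 -0.013 ]
   0.14 [ 0.5838 -0.353   0.14  ] jig [ 0.0285 -0.0254]
```

drive_tool(rows=[[0, 0, 0, 0, 0.003, 0.02, 0.3], [0, 0, 0, 0, 0, 0.02, 0.3], [0, 0, 0, 0, 0, 0.02, 0.3], [0, 0, 0, 0, 0, 0.015, 0.3], [0, 0, 0, 0, 0, 0.01, 0.3], [0, 0, 0, 0, 0, 0, 0.3], [0, 0, 0, 0, 0, 0, 0.3]])

```text
time: 12.58
tool_pos: [0.5011, -0.3007, 0.0294]
tcp_rot: [-0.455, -3.108, -0.0]
wrist_force: [0.2, 0.1, -0.1]
width: 0.423
grip_force: 50.0
```

```bash
python3 - <<'E'
from workcell import read_camera,masks_of,status
from u import *
import cv2
t=read_camera("top");s=read_camera("side")
S=status.read_state();print(S["tool_pos"].round(4),S["wrist_force"].round(1))
m=masks_of(s,"strip");print([(round(x["score"],2),x["bbox"]) for x in m[:2]])
z=S["tool_pos"][2]+.027
O=np.array([.5637,-.3205]);a=np.deg2rad(-16.6);R=np.array([[np.cos(a),np.sin(a)],[-np.sin(a),np.cos(a)]])
for p,n,w in((t,"top",(425,185,455,215)),(s,"side",(375,225,440,310))):
    c=p["color"].astype(int); o=(c[...,0]>c[...,2]+ (60 if n=="top" else 110))&(c[...,1]<c[...,0]*.65); mm=np.zeros_like(o);mm[w[1]:w[3],w[0]:w[2]]=1
    k,l,st,ce=cv2.connectedComponentsWithStats((o&mm).astype(np.uint8))
    for i in range(1,k):
        if st[i][4]>4:
            X=atz(p,*ce[i],z); print(n,ce[i].round(1),st[i][4],X.round(4),"jig",(R@(X[:2]-O)).round(4))
E
```

```text
[ 0.5022 -0.3014  0.0307] [ 1.   0.2 -0.9]
[(0.85, [383.0, 271.8, 446.6, 306.4])]
top [433. 198.] 21 [ 0.5991 -0.3088  0.0577] jig [0.0306 0.0213]
side [397.9 271.3] 28 [ 0.5989 -0.3058  0.0577] jig [0.0295 0.0242]
side [403.5 288.2] 54 [ 0.5832 -0.3531  0.0577] jig [ 0.028  -0.0257]
```

drive_tool(rows=[[0, 0, 0, 0, 0, 0.015, 0.3], [0, 0, 0, 0, 0, 0.012, 0.3], [0, 0, 0, 0, 0, 0.007, 0.3], [0, 0, 0, 0, 0, 0.004, 0.3], [0, 0, 0, 0, 0, 0.002, 0.3], [0, 0, 0, 0, 0, 0, 0.3], [0, 0, 0, 0, 0, 0, 0.3]])

```text
time: 13.32
tool_pos: [0.5014, -0.3009, -0.0105]
tcp_rot: [0.455, 3.108, -0.0]
wrist_force: [-1.2, 0.1, 0.5]
width: 0.425
grip_force: 50.0
```

drive_tool(rows=[[0, 0, 0, 0, 0, 0.0015, 0.3], [0, 0, 0, 0, 0, 0.0015, 0.3], [0, 0, 0, 0, 0, 0.001, 0.3], [0, 0, 0, 0, 0, 0, 0.3]])

```text
time: 13.65
tool_pos: [0.5014, -0.3009, -0.0145]
tcp_rot: [0.455, 3.108, -0.0]
wrist_force: [0.4, 0.5, 1.0]
width: 0.422
grip_force: 50.0
```

drive_tool(rows=[[0, 0, 0, 0, 0, 0, 0.48], [0, 0, 0, 0, 0, 0.001, 0.54], [0, 0, 0, 0, 0, 0.001, 0.6], [0, 0, 0, 0, 0, 0.001, 0.66], [0, 0, 0, 0, 0, 0.001, 0.74], [0, 0, 0, 0, 0, 0, 0.85], [0, 0, 0, 0, 0, 0, 1], [0, 0, 0, 0, 0, 0, 1]])

```text
time: 14.32
tool_pos: [0.5009, -0.3007, -0.0189]
tcp_rot: [-0.455, -3.108, -0.0]
wrist_force: [0.2, -0.3, -0.3]
width: 1.001
grip_force: 0.0
```

drive_tool(rows=[[0, 0, 0, 0, 0, -0.01, 1], [0, 0, 0, 0, 0, -0.02, 1], [0, 0, 0, 0, 0, -0.035, 1], [0, 0, 0, 0, 0, -0.035, 1], [0, 0, 0, 0.03, 0, -0.02, 1], [0, 0, 0, 0.035, 0, -0.02, 1], [0, 0, 0, 0.02, 0.02, -0.02, 1], [0, 0, 0, 0, 0, 0, 1]])

```text
time: 14.98
tool_pos: [0.4246, -0.2558, 0.146]
tcp_rot: [0.455, 3.104, -0.002]
wrist_force: [1.2, -1.5, 1.1]
width: 1.0
grip_force: 0.0
```

```bash
python3 held.py; python3 look.py f1 150 390 90 220 330 110
```

```text
14.9833 [ 0.4246 -0.2558  0.146 ] [ 4.550e-01  3.104e+00 -2.000e-03] 0.9998381497455996 0.0
top 0.93 [415.6 198.  441.8 242.8] [(10, [430.2, 201.0])]
side 0.69 [335.7 286.  403.9 316.9] [(55, [399.8, 300.7])]
15.2833 [ 0.42548233 -0.25739892  0.14042039] 0.9963509049881389 0.0
```

View pics/f1.png

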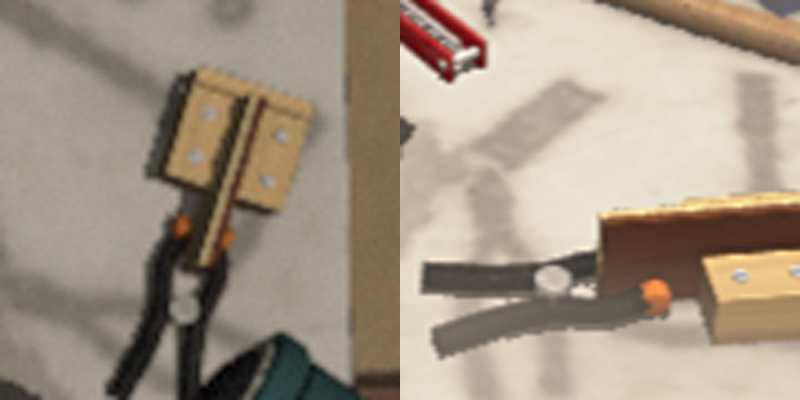

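```bash
python3 -c "
from workcell import workorder
print(workorder.finish_job())"
```

```text
the job is handed in; nothing more can be done
None
```

The job is handed in after about 15.3 s of the 35 s allowed. In the last pictures the orange-tipped clamp lies flat astride the free end of the boards, in line with them, its tips spaced as if pinching strip and plywood, with the strip upright, the red clamp not touched and the gripper clear. I judged the pinch from the pictures only; its force was not measured.

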